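# Set the third tripod leg to its length mark and lock it

### The job

The camera tripod lies on the desk with its two lower legs already set to length; set the third, uppermost leg to match. Flip that leg's cam lever open, draw its thick lower section out until the engraved ring on the thin rod just shows at the edge of the collar, then, holding the leg at that mark, squeeze the lever fully closed. Finish still holding the leg, with the tripod lying where it was and nothing else on the desk disturbed.

Things in the scene. Friction and masses are not known exactly. Their poses are not given: they have to be found in the camera images.
- tripod: Camera tripod lying on the desk, loose, 1.5 kg, 500 mm long; about 8 N sideways makes it slide. Origin: on the desk under the black hub; x level along the uppermost leg from hub to foot, y to that leg's lever side, z up. Head reaches x = -105. Uppermost leg: axis y = 0, z = 64 mm, a 14 mm rod fixed to the hub over which a thick section slides; free room beneath it, lower legs are under 48 mm high.
- set_leg (a point): Collar centre of the lower leg on the lever side (tripod x 179, y 91, z 16 mm). The two lower legs lie on the desk, fanned out 19.5 deg to each side of x, of the same make as the uppermost leg, drawn out to the mark and locked. The other one mirrors this at y -91 mm; both have their lever on the +y side of the tube.
- sleeve: Thick sliding section of the uppermost leg, to be held: aluminium tube 24 x 24 mm, black clamp collar on its hub end. Origin: collar centre on the axis (tripod x = 130 mm + joint leg, y 0, z 64); axes as the tripod's. Collar x -15..15 mm, 34 wide in y, 30 high; bare tube x 15..190, black ferrule to 202, rubber foot 32 mm dia. to 229. Tube top is 12 mm above the axis, 76 mm above the desk.
- leg (a joint): How far the thick section of the uppermost leg is drawn out (m): 0 fully in, 0.100 stop, 0.060 at the mark, where the engraved ring has just come wholly into view at the collar's hub-side edge. Starts 0.004 to 0.034. Lever open: slides with about 1.5 N and stays where left. Lever closed: locked by the cam, a pull drags the tripod.
- lever (a joint): Angle of the uppermost leg's cam lever (rad): 0 closed (arm along the tube, pointing to the foot), 0.60 open at its stop; the free end swings level outwards to sleeve +y. The cam lets go beyond about 0.44. Stays where left; swinging takes 3 to 10 N at the tab. Starts closed.
- lever_pin (a point): Vertical pin on which the lever turns: sleeve x 0, y 19, z 0 mm. From the pin, lever closed: the black arm spans x -6..62, y -0.5..7.5 (8 mm thick), z -9..9 mm. Closed, tube plus lever measure 38.5 mm across (sleeve y -12 to 26.5); fully open 72 mm at the lever's end, 61 mm at sleeve x 31.
- lever_tab (a point): Upper middle of the lever's thumb tab, 50 mm along, 3.5 out and 22 up from the pin with the lever closed; turns with it. The tab is the arm's last 24 mm (38 to 62 mm from the pin), 8 mm thick, z -5..31 mm from the axis: it rises 19 mm above the tube's top, to 95 mm over the desk, so fingers above the tube can push it outwards.
- mark (a point): Outer edge of the engraved dark ring (4 mm wide) on the uppermost rod, on the axis: tripod x 175, y 0, z 64 mm. The collar's hub-side edge must stand here. Hidden inside the thick section until that is drawn out.
- collar_edge (a point): Middle of the hub-side face of the uppermost leg's collar, on the axis (sleeve x -15 mm). At the mark it coincides with point mark.
- staple_remover: Bystander: blue plastic staple remover about 65 x 30 x 42 mm with steel jaws, loose beside the hub; origin at its underside.
- phone_clamp: Bystander: black U-shaped phone clamp 62 x 28 x 36 mm, loose beside the hub; origin at its underside.
- spare_plate: Bystander: spare grey mounting plate 44 x 44 x 13 mm, loose on the desk between the lower legs near the feet; origin at its underside.
- vase: Bystander: white ceramic vase, 104 mm diameter, 180 mm high, loose; origin at its underside.
- bottle: Bystander: stainless bottle with screw cap, 72 mm diameter, 236 mm high, loose; origin at its underside.

How it is judged:
By the outcome, as a careful person would: the job done as asked, in the order asked, and still so for the second after the job is handed in, while the arm keeps its last pose, push and grip.
It also fails if it takes over 58 s, if anything falls off the work surface, if the arm or the gripper's body presses on something with over 40 N, if the wrist force passes 120 N, or if a joint passes its speed limit or range.

### The arm

A 7-joint arm with a two-finger parallel gripper is mounted at the origin on the work surface. World frame = base frame: x ahead of the robot, y to its left, z up, the work surface at z = 0. Lengths are in mm, angles in rad, forces in N, time in s.
With the tool pointing down it reaches from about 425 to 825 mm from the base axis. Payload 3.6 kg.
Tool frame: the origin (TCP) lies on the centre line of the jaws, within the pads' length; the fingertips stand 14 mm ahead of it and the grasp point (between the pads) lies 5 mm behind it; z points along the fingers, y is the direction in which the jaws open and shut (so a half turn about z gives the same grasp; the last joint's range is limited). The gripper opens to 85 mm and grips with 20 to 120 N. Pads are 22 mm wide; open, the fingers measure 114 mm over their backs; the gripper's body (76 mm by 85 mm) begins 54 mm behind the grasp point. The pads swing forward as they close: fully open they stand 13 mm farther back than shut.
Start: joints at [-1.149, 0.615, -0.013, 1.423, 0.008, 1.103, -0.04], TCP at [281.404, 585.897, 245.297] pointing down, gripper open.
Joint ranges: [-3.12, 3.12], [-0.3, 2.06], [-1.34, 1.32], [0.26, 2.42], [-1.36, 4.5], [0.01, 1.98], [-2.84, 2.84]. Speed limits (rad/s): [2.79, 2.79, 3.14, 3.14, 3.14, 3.14, 3.14].

### API

Orientations are given as a unit quaternion [w, x, y, z].
In Python, from cell import state, capture, sign_off gives the robot as it stands.
- The arm moves only by the tool send_rows, never from a script. Its argument "motion" is one flat list of numbers, 7 for each row, row after row: the shift along the world's x, y, z in cm, then the turn, a rotation vector about the world's x, y, z in rad, then the closure in counts, from 0 (fully open) to 255 (shut). A call has 1 to 8 rows; each row is the pose to reach, as a shift and turn from the pose measured when the call began; what a row does not reach only later rows make up. A row lasts 1/10 s, in which the tool goes at most 50 mm and 8.59 degrees, less where a joint would pass 70% of its speed; a pose out of reach is approached as far as the arm can. A call with a gripper value outside its range is refused whole. The fingers move at their own pace and stop on an object; the grip force is fixed at half the most. Time passes only in rows, so rows that repeat a pose let the fingers close. It gives the time, the measured TCP pose, the force and the opening at its end, in the units of the state.
- state(): the state, without advancing time (a new reading comes with each control period).
- capture(name): name is "scene" or "top" or "wrist"; returns a dict with "frame" (384x512x3 uint8, blue, green, red), "mtx" (3x3 intrinsics, pixels), "eye" and "rotation" of the camera in the world; the wrist camera has in their place "T_tool_cam" (4x4, takes a point from camera to tool coordinates, whose origin is the TCP and whose axes are the flange's). Camera axes: x right, y down, z forward; pixel columns grow to the right and rows downward; lengths in mm; the calibration is good to about 2 mm. The wrist camera is an equidistant fisheye: a pixel r from the principal point sees the ray r / f radians off the axis. A picture is of the moment at which its call begins: read the wrist's pose just before it. There is no depth.
- sign_off(): hands the job in, once; it reports no verdict.
The state is a dict: "time_s": time; "qpos": joint angles; "qd": joint speeds; "joint_efforts": joint torques, N m; "eef_pos": TCP position; "orientation": TCP orientation; "contact_force": force on the tool from outside, world axes, zero at the start; "ft_torque": the same for the moment, N m; "finger_gap": opening from 0.0 (shut) to 1.0 (fully open).
Only numpy, scipy, OpenCV 4.12 (cv2) and the standard library are available. Lean on these libraries where they do the work, as an engineer would, in place of code of your own. Each camera call takes 0.05 s, during which the arm holds its last target.

## Working session

There is one attempt and no reset: what is moved stays moved. The work goes in short steps, Python scripts to look and compute and a tool call to move; the robot and the scene stay as the last step left them, time stands still between calls to the robot, and variables do not carry over. Pictures are saved under pics/ and viewed, and the job is handed in when it is done.

Besides the shell and the picture viewer there is one more tool, called after "Emit:" as name(argument=value, ...) on one line, values as JSON. send_rows: Moves the arm, as the interface text tells. Its arguments: {"type":"object","properties":{"motion":{"type":"array"}},"required":["motion"]}

```bash
mkdir -p pics; ls; python3 - <<'E'
from cell import state,capture
import cv2,numpy as np
s=state();print(s)
for n in ["scene","top","wrist"]:
    c=capture(n);cv2.imwrite(f"pics/{n}0.png",c["frame"])
    print(n,{k:np.round(v,4).tolist() for k,v in c.items() if k!="frame"})
E
```

```text
pics
{'time_s': 0.0, 'qpos': array([-1.14953551,  0.61591132, -0.01262948,  1.42494573,  0.00808444,
        1.10337379, -0.04038306]), 'qd': array([-0.00079365,  0.00089154,  0.00143903,  0.00130461, -0.00040862,
        0.00086077,  0.00106285]), 'joint_efforts': array([-2.51027577e-04, -4.69197178e+01,  2.58891983e-01, -1.71035403e+01,
        9.92440386e-03,  9.51598515e-03,  5.29018450e-06]), 'eef_pos': array([281.07644854, 585.26182217, 244.12765959]), 'orientation': array([-2.79320591e-04,  2.21972018e-01,  9.75052177e-01, -1.26377659e-03]), 'contact_force': array([-0.36086403,  0.1799747 , -0.04005899]), 'ft_torque': array([-0.01366953, -0.00187997, -0.01943344]), 'finger_gap': 1.001046911435304}
scene {'mtx': [[348.6129, 0.0, 261.6941], [0.0, 348.6129, 191.6251], [0.0, 0.0, 1.0]], 'eye': [1198.8578, 4.4584, 767.513], 'rotation': [-0.2589, 0.6668, 0.6549, -0.244]}
top {'mtx': [[412.5617, 0.0, 250.5532], [0.0, 412.5617, 189.3119], [0.0, 0.0, 1.0]], 'eye': [353.6499, 4.5217, 1205.1955], 'rotation': [-0.0784, 0.736, -0.669, 0.0679]}
wrist {'mtx': [[297.3186, 0.0, 254.2068], [0.0, 297.3186, 197.0356], [0.0, 0.0, 1.0]], 'T_tool_cam': [[-0.0003, -0.9584, -0.2856, 71.589], [1.0, -0.0002, -0.0003, -0.3676], [0.0002, -0.2856, 0.9584, -128.8542], [0.0, 0.0, 0.0, 1.0]]}
```

View pics/scene0.png

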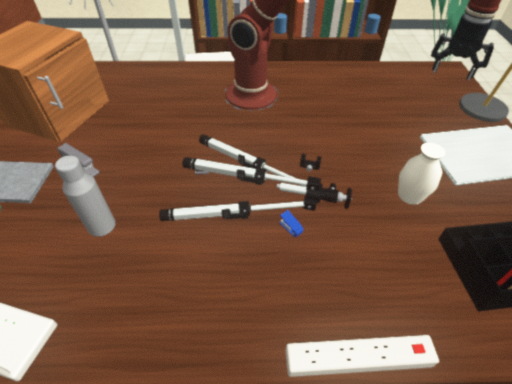

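View pics/top0.png

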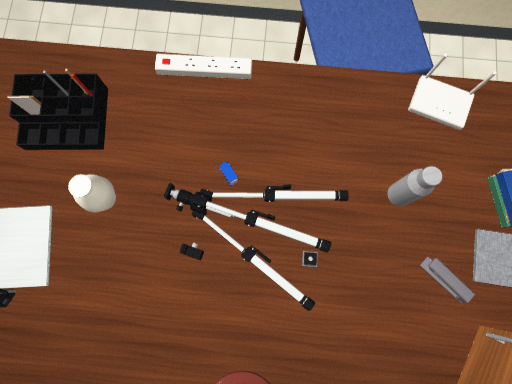

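View pics/wrist0.png

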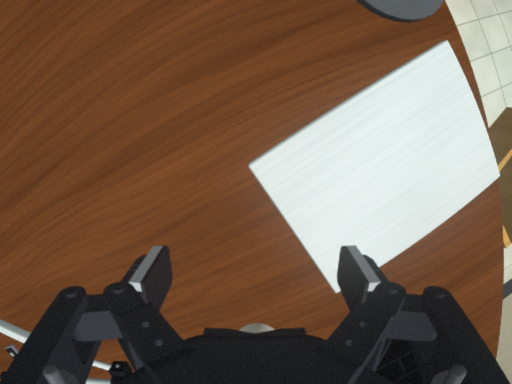

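```bash
cat > h.py <<'E'
import numpy as np,cv2
from scipy.spatial.transform import Rotation as R
from cell import state,capture
def rot(q): return R.from_quat(np.r_[q[1:],q[0]]).as_matrix()
def proj(c,P):
    P=np.atleast_2d(P);p=(P-c["eye"])@rot(c["rotation"]);p=p@np.array(c["mtx"]).T
    return p[:,:2]/p[:,2:]
def back(c,uv,z):
    M=np.array(c["mtx"]);d=rot(c["rotation"])@np.linalg.solve(M,np.r_[uv,1.])
    e=np.array(c["eye"]);return e+d*(z-e[2])/d[2]
def wcam(c,s):
    T=np.array(c["T_tool_cam"]);W=np.eye(4);W[:3,:3]=rot(s["orientation"]);W[:3,3]=s["eef_pos"];return W@T
def wproj(c,s,P):
    T=np.linalg.inv(wcam(c,s));p=np.atleast_2d(P)@T[:3,:3].T+T[:3,3]
    M=np.array(c["mtx"]);th=np.arctan2(np.hypot(p[:,0],p[:,1]),p[:,2]);ph=np.arctan2(p[:,1],p[:,0])
    return np.c_[M[0,2]+M[0,0]*th*np.cos(ph),M[1,2]+M[1,1]*th*np.sin(ph)]
def wback(c,s,uv,z):
    T=wcam(c,s);M=np.array(c["mtx"]);a=(np.array(uv)-M[:2,2])/M[0,0];r=np.hypot(*a)
    d=T[:3,:3]@np.r_[a/r*np.sin(r),np.cos(r)];e=T[:3,3];return e+d*(z-e[2])/d[2]
E
python3 - <<'E'
from h import *
c=capture("top");cv2.imwrite("pics/topz.png",cv2.resize(c["frame"][150:320,155:355],None,fx=4,fy=3.5294,interpolation=cv2.INTER_CUBIC) if 0 else cv2.resize(c["frame"][170:320,155:355],None,fx=4,fy=4,interpolation=cv2.INTER_CUBIC))
c=capture("scene");cv2.imwrite("pics/scz.png",cv2.resize(c["frame"][125:245,155:355],None,fx=4,fy=4,interpolation=cv2.INTER_CUBIC))
E
```

```text
(no output)
```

View pics/topz.png

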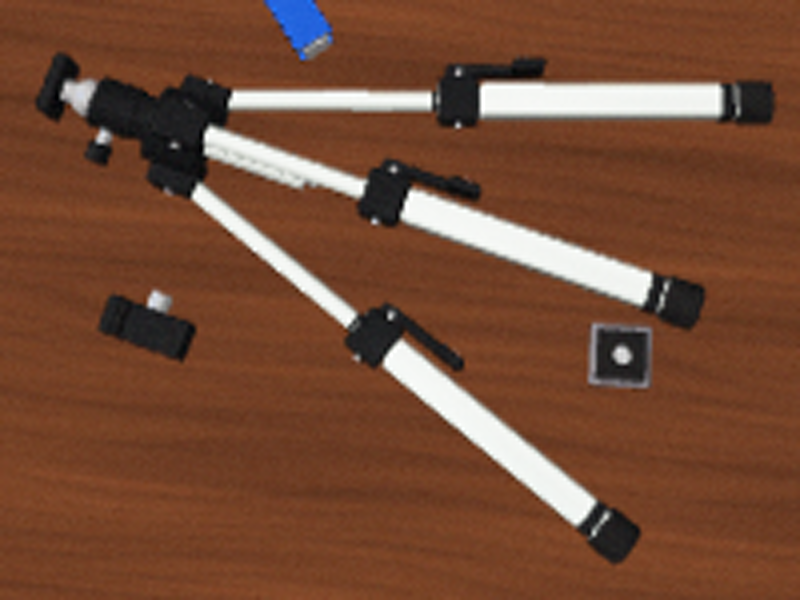

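View pics/scz.png

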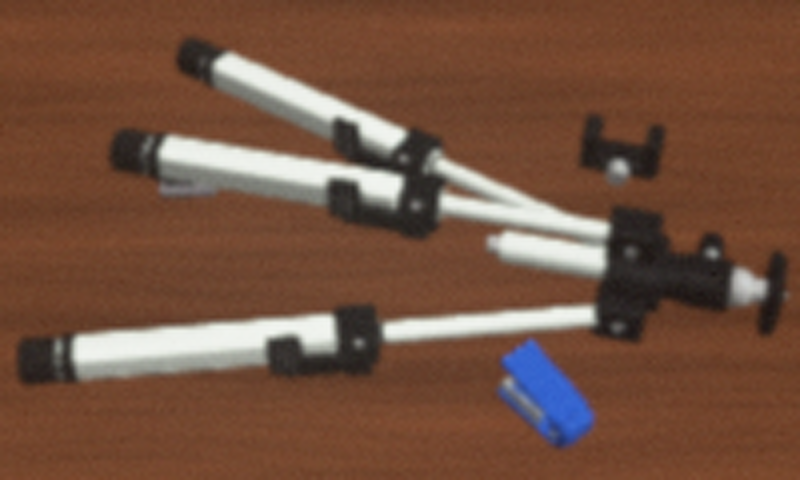

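```bash
cat > fit.py <<'E'
from h import *
from scipy.optimize import least_squares
ct=capture("top");cs=capture("scene")
a=np.deg2rad(19.5)
def low(s,d,z=16): return lambda l:(179+d*np.cos(a),s*(91+d*np.sin(a)),z)
def up(d,z=64): return lambda l:(130+l+d,0,z)
T=[((459,97),low(1,0)),((723,101),low(1,190)),((772,102),low(1,229)),
((374,336),low(-1,0)),((588,516),low(-1,190)),((626,546),low(-1,229)),
((384,195),up(0,70)),((650,289),up(190)),((699,307),up(229)),]
S=[((358,340),low(1,0)),((72,356),low(1,190)),((20,360),low(1,229)),((420,152),low(-1,0)),((215,66),low(-1,190)),((182,55),low(-1,229)),
((158,157),up(190)),((115,150),up(229)),((422,200),up(0))]
def W(x,P):
    P=np.array(P);c,s=np.cos(x[2]),np.sin(x[2]);return np.c_[x[0]+c*P[:,0]-s*P[:,1],x[1]+s*P[:,0]+c*P[:,1],P[:,2]]
def res(x):
    r=[]
    for c,L,o in((ct,T,(155,170)),(cs,S,(155,125))):
        p=proj(c,W(x,[f(x[3]) for _,f in L]));m=np.array([u for u,_ in L])/4+o
        r.append(p-m)
    return np.vstack(r)
o=least_squares(lambda x:res(x).ravel(),[400,100,-1.8,20],x_scale=[10,10,.1,10],loss="soft_l1")
if __name__=="__main__":
    print(o.x);print(np.round(res(o.x),1).tolist())
E
python3 fit.py
```

```text
[547.11413582 173.20441225  -1.81934567  24.40845004]
[[-0.2, 0.6], [-1.4, -0.2], [-0.4, -0.4], [0.0, -0.2], [-0.8, -1.6], [0.9, 0.0], [0.1, -0.2], [-1.3, -0.3], [-0.0, 0.0], [-1.4, -1.7], [0.4, -0.1], [-1.2, 0.1], [-1.8, 0.9], [1.0, 0.5], [-0.0, -1.0], [1.1, -0.6], [-0.9, -1.0], [-1.1, -0.2]]
```

```bash
cat > geo.py <<'E'
from h import *
def sl(x,P,leg=None):
    P=np.atleast_2d(np.array(P,float));l=x[3] if leg is None else leg
    Q=P+[130+l,0,64];c,s=np.cos(x[2]),np.sin(x[2]);return np.c_[x[0]+c*Q[:,0]-s*Q[:,1],x[1]+s*Q[:,0]+c*Q[:,1],Q[:,2]]
def yaw(s): # tool y direction angle
    y=rot(s["orientation"])[:,1];return np.arctan2(y[1],y[0])
E
python3 - <<'E'
from geo import *;from fit import o
x=o.x;s=state()
print("vase",back(ct,(92,205),0),"base?")
print(sl(x,[(50,22.5,22),(0,19,0),(0,0,0),(229,0,0)]))
print((sl(x,[(50,22.5,0)])-s["eef_pos"])/10, x[2]+np.pi/2-yaw(s))
E
```

```text
Traceback (most recent call last):
NameError: name 'ct' is not defined. Did you mean: 'oct'?
```

```bash
python3 - <<'E'
from geo import *;from fit import *
x=o.x;s=state()
print("vase",back(ct,(95,195),0),"base?")
print(sl(x,[(50,22.5,22),(0,19,0),(0,0,0),(229,0,0)]))
print((sl(x,[(50,22.5,0)])-s["eef_pos"])/10, x[2]+np.pi/2-yaw(s))
E
```

```text
vase [544.7825334  495.00879277   0.        ] base?
[[ 518.63861996  -30.45758579   86.        ]
 [ 527.54608069   18.86692276   64.        ]
 [ 509.12994497   23.54088734   64.        ]
 [ 452.79637188 -198.42201169   64.        ]]
[[ 23.72245573 -61.63213771 -18.12837991]] -1.3715480163811644
```

Emit:
send_rows(motion=[1.0,-3.0,0,0,0,-0.08,0,2.5,-7,0,0,0,-0.17,0,4,-11,0,0,0,-0.25,0,5.5,-15,0,0,0,-0.34,0,7,-19,0,0,0,-0.43,0,8.5,-23,0,0,0,-0.52,0,10.2,-27,0,0,0,-0.6,0,11.8,-30.8,0,0,0,-0.69,0])

```text
time_s: 1.35
eef_pos: [400.1, 276.1, 245.7]
orientation: [0.0, 0.54, 0.841, 0.0]
contact_force: [0.9, 0.3, -0.1]
finger_gap: 0.998
```

Emit:
send_rows(motion=[1.5,-4.0,0,0,0,-0.08,0,3,-8,0,0,0,-0.17,0,4.5,-12,0,0,0,-0.25,0,6,-16,-0.5,0,0,-0.34,0,7.5,-20,-1,0,0,-0.43,0,9,-24,-2,0,0,-0.52,0,10.5,-28,-3,0,0,-0.6,0,12,-31.5,-4,0,0,-0.69,0])

```text
time_s: 2.15
eef_pos: [520.7, -41.1, 205.8]
orientation: [0.001, 0.794, 0.607, 0.001]
contact_force: [1.0, -0.0, -0.4]
finger_gap: 0.999
```

```bash
cat > look.py <<'E'
import sys
from geo import *;from fit import o
x=o.x
s=state();c=capture("wrist");cv2.imwrite(f"pics/{sys.argv[1]}_raw.png",c["frame"]);np.savez(f"pics/{sys.argv[1]}.npz",pos=s["eef_pos"],q=s["orientation"])
im=cv2.resize(c["frame"],None,fx=1.5,fy=1.5,interpolation=cv2.INTER_CUBIC)
p0=[(0,19,0),(50,22.5,31),(62,18.5,31),(38,18.5,31),(62,26.5,31),(38,26.5,31),(15,12,12),(15,-12,12),(190,12,12),(190,-12,12),(-15,17,15),(-15,-17,15)]
for p in wproj(c,s,sl(x,p0)): cv2.circle(im,tuple(int(round(v*1.5)) for v in p),2,(0,0,255),-1)
cv2.imwrite(f"pics/{sys.argv[1]}.png",im)
print(s["eef_pos"],yaw(s),x)
E
python3 look.py w1
```

```text
[520.82214294 -45.67628459 205.19929316] -0.27166984316100007 [547.11413582 173.20441225  -1.81934567  24.40845004]
```

View pics/w1.png

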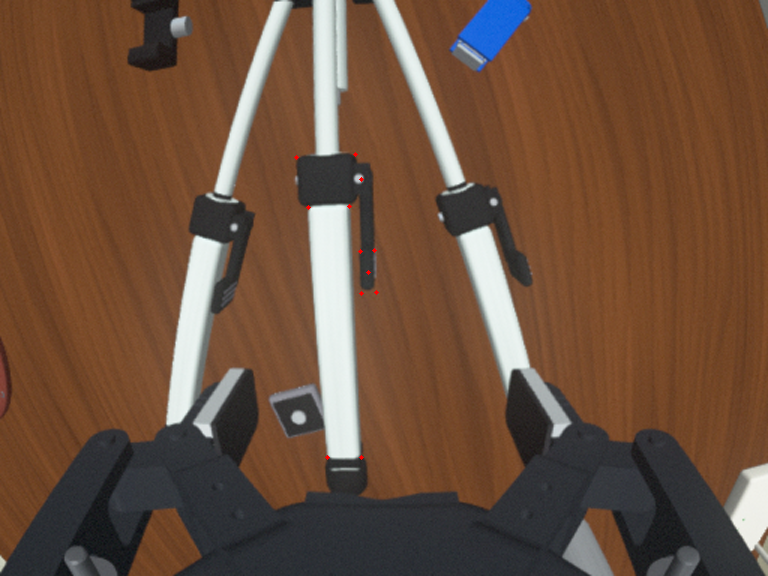

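Emit:
send_rows(motion=[-0.2,1.5,-3,0,0,0.023,165,-0.2,1.5,-6,0,0,0.023,165,-0.2,1.5,-7.5,0,0,0.023,165,-0.2,1.5,-7.5,0,0,0.023,165,-0.2,1.5,-7.5,0,0,0.023,165])

```text
time_s: 2.8
eef_pos: [518.6, -26.1, 130.9]
orientation: [0.001, 0.787, 0.617, 0.0]
contact_force: [-0.3, 0.1, -0.4]
finger_gap: 0.351
```

```bash
python3 look.py w2; python3 -c "
from h import *
print(state()['finger_gap'])"
```

```text
[519.18340184 -26.68051056 131.63943676] -0.2423624567564887 [547.11413582 173.20441225  -1.81934567  24.40845004]
0.35396831407449747
```

View pics/w2.png

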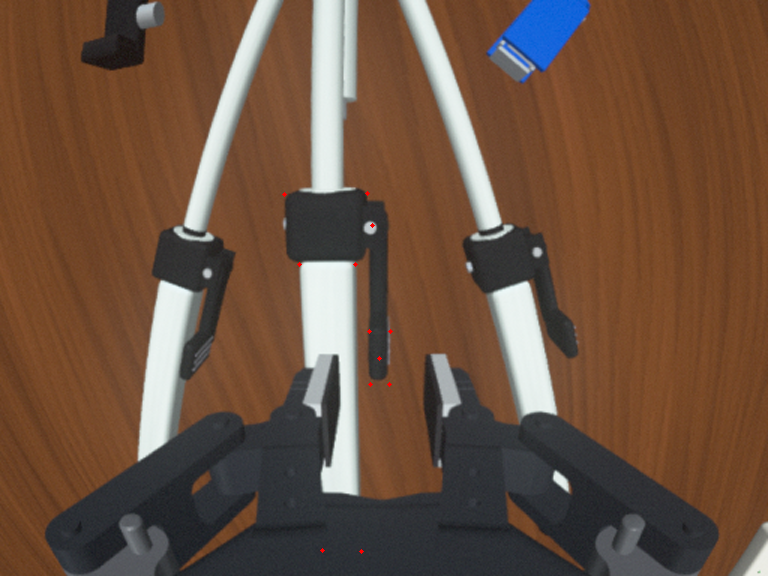

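Emit:
send_rows(motion=[-0.1,-0.2,-1.5,0,0,-0.006,165,-0.1,-0.2,-3,0,0,-0.006,165,-0.1,-0.2,-3.8,0,0,-0.006,165,-0.1,-0.2,-3.8,0,0,-0.006,165,-0.1,-0.2,-3.8,0,0,-0.006,165])

```text
time_s: 3.45
eef_pos: [518.6, -28.9, 94.2]
orientation: [0.002, 0.789, 0.614, 0.001]
contact_force: [0.2, 0.0, 0.4]
finger_gap: 0.348
```

```bash
python3 look.py w3; python3 -c "
from h import *
print(state()['finger_gap'],state()['contact_force'])"
```

```text
[518.77239206 -28.87864145  94.40887235] -0.24868027835581297 [547.11413582 173.20441225  -1.81934567  24.40845004]
0.3516436201526369 [ 0.36751229 -0.5956524   0.55239186]
```

View pics/w3.png

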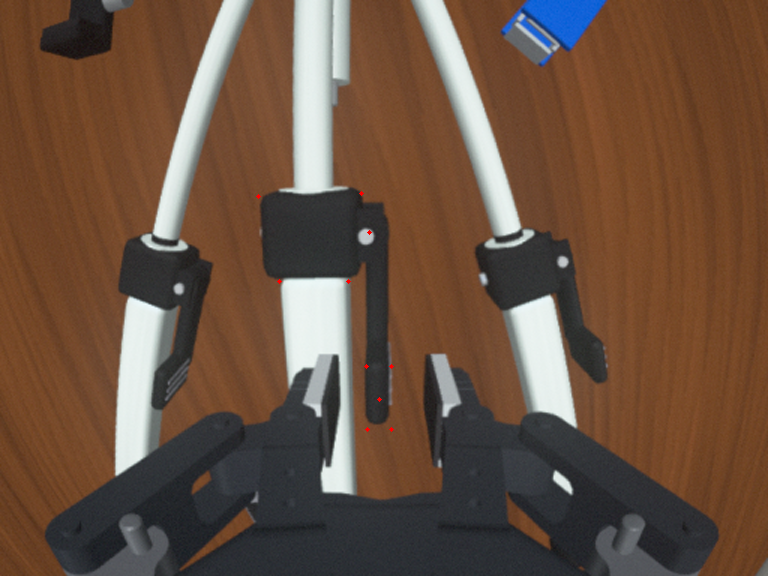

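Emit:
send_rows(motion=[-0.1,0.0,-0.1,0,0,0,200,-0.1,0.0,-0.1,0,0,0,225,-0.1,0.0,-0.1,0,0,0,255,-0.1,0.0,-0.1,0,0,0,255,-0.1,0.0,-0.1,0,0,0,255])

```text
time_s: 4.1
eef_pos: [517.5, -28.9, 93.6]
orientation: [0.002, 0.789, 0.614, 0.001]
contact_force: [-1.5, 0.2, 4.2]
finger_gap: 0.072
```

```bash
python3 look.py w4; python3 -c "
from geo import *;from fit import o
s=state();print(s['finger_gap'],s['contact_force'])
x=o.x.copy();x[3]=22.7
pin=sl(x,(0,19,0))[0];r=(s['eef_pos']-pin)[:2];print(pin,np.hypot(*r),np.arctan2(r[1],r[0])-x[2])
for t in np.arange(.1,.75,.1):
  R2=np.array([[np.cos(t),-np.sin(t)],[np.sin(t),np.cos(t)]]);print(round(t,2),np.round((R2@r-r)/10,2))
"
```

```text
[517.53104812 -28.91271332  93.60049617] -0.24844285951832634 [547.11413582 173.20441225  -1.81934567  24.40845004]
0.07745094924742965 [-1.79149895 -0.58389982  5.08435226]
[527.96635622  20.52287264  64.        ] 50.473315552166675 0.04040616974744893
0.1 [ 0.5  -0.08]
0.2 [ 1.   -0.11]
0.3 [ 1.51 -0.09]
0.4 [ 2.01 -0.02]
0.5 [2.5 0.1]
0.6 [2.97 0.27]
0.7 [3.43 0.49]
```

View pics/w4.png

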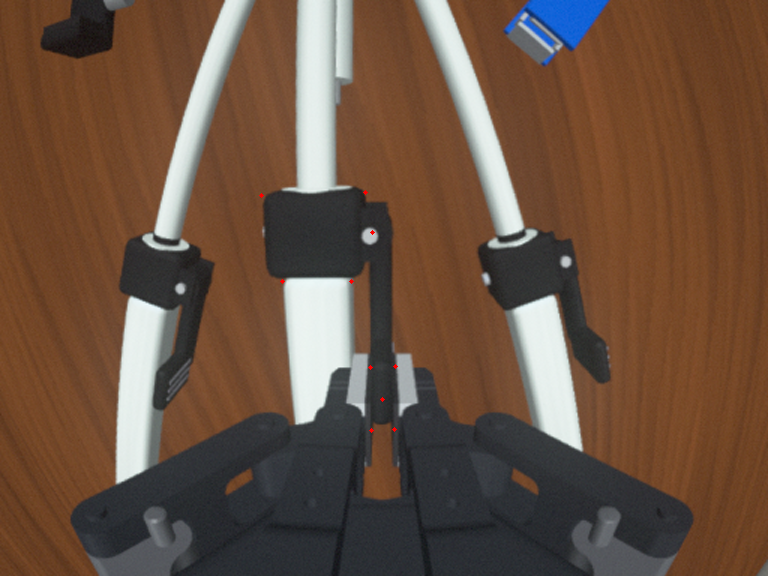

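Emit:
send_rows(motion=[0,0,0.1,0,0,0,255,0,0,0.1,0,0,0,255])

```text
time_s: 4.55
eef_pos: [517.4, -28.8, 93.9]
orientation: [0.002, 0.789, 0.614, 0.001]
contact_force: [0.1, 0.3, -3.0]
finger_gap: 0.073
```

Emit:
send_rows(motion=[0.25,-0.04,0,0,0,0.05,255,0.5,-0.08,0,0,0,0.1,255,0.75,-0.1,0,0,0,0.15,255,1.0,-0.11,0,0,0,0.2,255,1.0,-0.11,0,0,0,0.2,255])

```text
time_s: 5.05
eef_pos: [527.6, -29.3, 93.8]
orientation: [0.002, 0.724, 0.69, 0.002]
contact_force: [-0.1, 1.3, 0.0]
finger_gap: 0.072
```

```bash
python3 look.py w5; python3 -c "
from geo import *
s=state();print(s['finger_gap'],s['contact_force'],s['ft_torque'])
"
```

```text
[527.50507981 -29.32630155  93.8036726 ] -0.048985646461825454 [547.11413582 173.20441225  -1.81934567  24.40845004]
0.07033462959546169 [ 0.18088161  0.69454317 -0.55918986] [0.31744127 0.00923523 0.09206736]
```

View pics/w5.png

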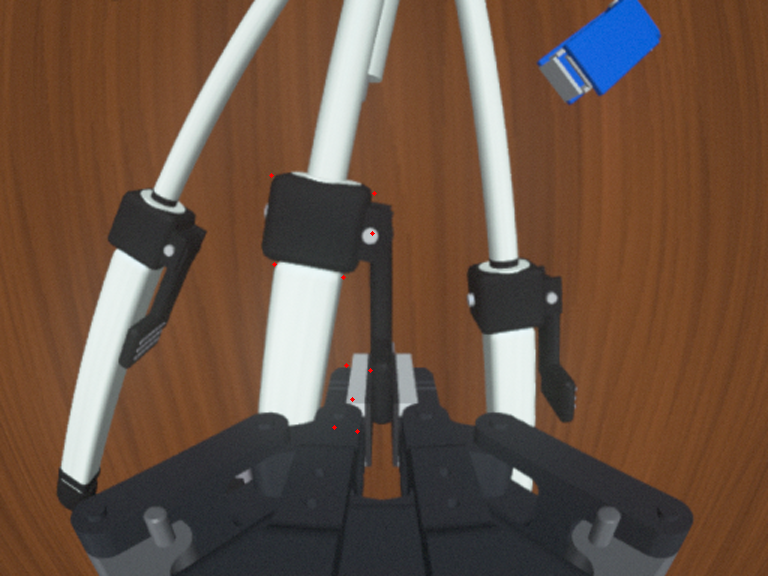

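Emit:
send_rows(motion=[0.25,0.01,0,0,0,0.05,255,0.5,0.02,0,0,0,0.1,255,0.76,0.05,0,0,0,0.15,255,1.01,0.09,0,0,0,0.2,255,1.25,0.15,0,0,0,0.25,255,1.5,0.21,0,0,0,0.3,255,1.87,0.35,0,0,0,0.38,255,1.87,0.35,0,0,0,0.38,255])

```text
time_s: 6.0
eef_pos: [546.1, -25.4, 93.7]
orientation: [0.001, 0.581, 0.814, 0.002]
contact_force: [-0.2, 1.3, 1.5]
finger_gap: 0.074
```

```bash
python3 look.py w6; python3 -c "
from geo import *
s=state();print(s['finger_gap'],s['contact_force'],s['ft_torque'])
"
```

```text
[545.99006347 -25.54315711  93.74221177] 0.3295673791849709 [547.11413582 173.20441225  -1.81934567  24.40845004]
0.0753732377007006 [-0.61152862  1.56598362  1.36873958] [0.35701665 0.19168949 0.02781119]
```

View pics/w6.png

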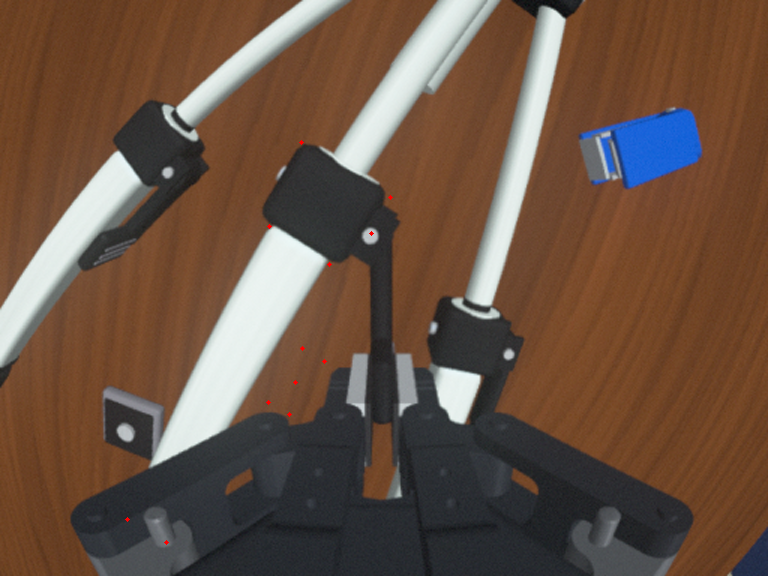

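Emit:
send_rows(motion=[-0.1,-0.39,0,0,0,0,255,-0.2,-0.78,0,0,0,0,255,-0.3,-1.16,0,0,0,0,255,-0.39,-1.55,0,0,0,0,255,-0.49,-1.94,0,0,0,0,255,-0.59,-2.33,0,0,0,0,255,-0.69,-2.71,0,0,0,0,255,-0.79,-3.1,0,0,0,0,255])

```text
time_s: 6.95
eef_pos: [538.0, -56.9, 93.8]
orientation: [0.001, 0.582, 0.814, 0.002]
contact_force: [0.1, 2.5, -0.0]
finger_gap: 0.072
```

```bash
sed -i 's/^x=o.x$/x=o.x.copy();x[3]=float(sys.argv[2]) if len(sys.argv)>2 else x[3]/' look.py; python3 look.py w7 54.5; python3 -c "
from geo import *
s=state();print(s['finger_gap'],s['contact_force'],s['ft_torque'])
a=cv2.imread('pics/w7_raw.png');cv2.imwrite('pics/w7z.png',cv2.resize(a[40:240,90:360],None,fx=2.9,fy=2.9,interpolation=cv2.INTER_CUBIC))
"
```

```text
[537.7262612  -57.94652426  93.77390161] 0.32866210334586654 [547.11413582 173.20441225  -1.81934567  54.5       ]
0.06806563936347812 [-1.14433971 -0.43596798  0.53246057] [-0.13053833  0.31417924  0.0912303 ]
```

View pics/w7.png

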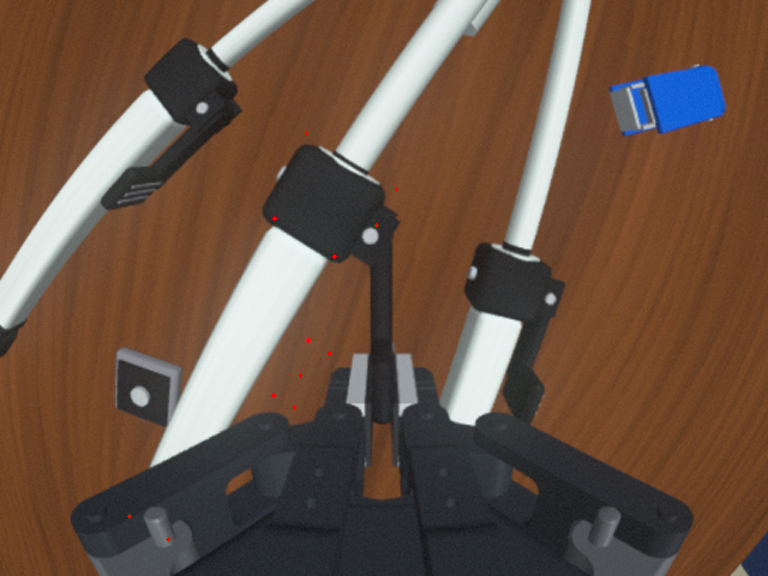

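View pics/w7z.png

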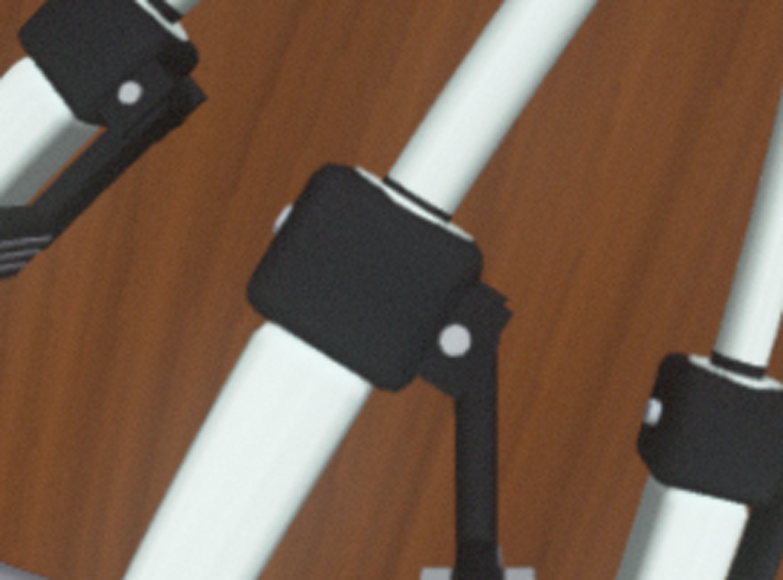

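```bash
cat > rect.py <<'E'
import sys
from geo import *;from fit import o
# rectify: tripod coords window on 3 legs, 8px/mm
def run(name):
    s=state();c=capture("wrist");x=o.x;a=np.deg2rad(19.5);out=[]
    for sgn,z in((1,23),(0,71),(-1,23)):
        cx,cy,th=(175,0,0) if sgn==0 else (179-15*np.cos(a),sgn*(91-15*np.sin(a)),sgn*a)
        u,v=np.meshgrid(np.arange(-15,15,.125),np.arange(12,-12,-.125))
        X=cx+u*np.cos(th)-v*np.sin(th);Y=cy+u*np.sin(th)+v*np.cos(th)
        co,si=np.cos(x[2]),np.sin(x[2])
        P=np.c_[(x[0]+co*X-si*Y).ravel(),(x[1]+si*X+co*Y).ravel(),np.full(X.size,z)]
        m=wproj(c,s,P).astype(np.float32)
        im=cv2.remap(c["frame"],m[:,0].reshape(X.shape),m[:,1].reshape(X.shape),cv2.INTER_CUBIC)
        prof=cv2.cvtColor(im,cv2.COLOR_BGR2GRAY)[80:112].mean(0)
        im=cv2.resize(im,None,fx=3,fy=1.0) if 0 else im
        for k in range(0,240,8): cv2.line(im,(k,0),(k,4 if k%40 else 10),(0,255,255),1)
        out.append(im);print(sgn,np.round(prof[::8]).astype(int).tolist())
    cv2.imwrite(f"pics/{name}.png",np.hstack(out))
run(sys.argv[1])
E
python3 rect.py r1
```

```text
1 [234, 234, 234, 233, 233, 234, 234, 233, 234, 232, 131, 49, 48, 104, 210, 162, 57, 48, 49, 48, 49, 47, 49, 48, 49, 49, 49, 49, 50, 48]
0 [233, 234, 233, 233, 233, 233, 233, 233, 233, 233, 140, 78, 230, 89, 50, 52, 52, 52, 52, 51, 51, 51, 49, 51, 50, 50, 50, 50, 50, 50]
-1 [225, 224, 224, 224, 225, 224, 225, 224, 224, 226, 197, 66, 45, 48, 140, 197, 83, 45, 46, 47, 48, 46, 47, 47, 47, 48, 47, 47, 48, 47]
```

View pics/r1.png

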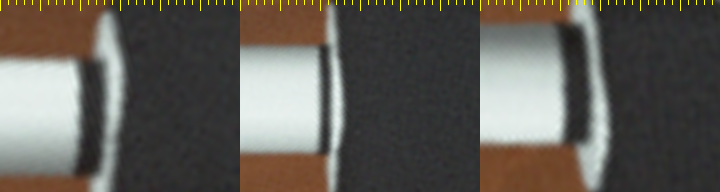

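```bash
cat >> rect.py <<'E'
E
sed -i 's/        im=cv2.resize(im,None,fx=3,fy=1.0) if 0 else im/        d=np.where(prof[:140]<141)[0];j=d[0];k=j+np.where(prof[j:]>141)[0][0] if (prof[j:]>141).any() else -1;print("ring",-15+j\/8,-15+k\/8,"w",(k-j)\/8)/' rect.py; python3 rect.py r2|grep ring; python3 -c "
from h import *;print(state()['eef_pos'])"
```

```text
ring -5.0 -1.625 w 3.375
ring -5.0 -4.125 w 0.875
ring -4.5 -1.0 w 3.5
[537.92666822 -57.2090948   93.7720428 ]
```

Emit:
send_rows(motion=[-0.02,-0.1,0,0,0,0,255,-0.05,-0.2,0,0,0,0,255,-0.05,-0.2,0,0,0,0,255,-0.05,-0.2,0,0,0,0,255])

```text
time_s: 7.8
eef_pos: [537.6, -58.5, 93.7]
orientation: [0.001, 0.581, 0.814, 0.002]
contact_force: [0.1, 1.4, 0.6]
finger_gap: 0.071
```

```bash
python3 rect.py r3|grep ring;python3 rect.py r3|grep ring; python3 -c "
from h import *;print(state()['eef_pos'])"
```

```text
ring -5.0 -1.625 w 3.375
ring -5.0 -2.875 w 2.125
ring -4.5 -0.875 w 3.625
ring -5.0 -1.625 w 3.375
ring -5.0 -2.625 w 2.375
ring -4.5 -1.0 w 3.5
[537.4123205  -59.05636991  93.75468097]
```

View pics/r3.png

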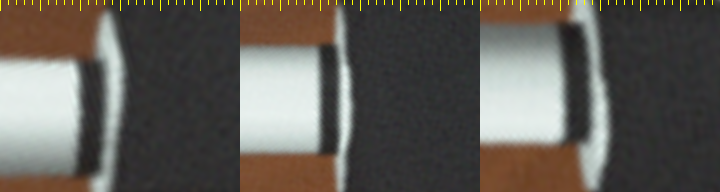

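Emit:
send_rows(motion=[-0.03,-0.12,0,0,0,0,255,-0.03,-0.12,0,0,0,0,255,-0.03,-0.12,0,0,0,0,255,-0.03,-0.12,0,0,0,0,255])

```text
time_s: 8.5
eef_pos: [537.1, -60.5, 93.8]
orientation: [0.001, 0.582, 0.813, 0.001]
contact_force: [-0.6, 1.6, 0.9]
finger_gap: 0.076
```

```bash
python3 rect.py r4|grep ring;python3 rect.py r4|grep ring; python3 -c "
from h import *;print(state()['eef_pos'])"
```

```text
ring -5.0 -1.625 w 3.375
ring -5.0 -1.125 w 3.875
ring -4.5 -0.875 w 3.625
ring -5.0 -1.625 w 3.375
ring -5.0 -1.125 w 3.875
ring -4.5 -0.875 w 3.625
[537.08216047 -60.4904926   93.78136455]
```

Emit:
send_rows(motion=[0,0,0,0,0,0,240,0,0,0,0,0,0,210,0,0,0,0,0,0,170,0,0,0.5,0,0,0,170,0,0,2,0,0,0,170,0,0,4.5,0,0,0,170,0,0,4.5,0,0,0,120,0,0,4.5,0,0,0,60])

```text
time_s: 9.6
eef_pos: [537.4, -60.7, 139.3]
orientation: [0.002, 0.582, 0.813, 0.002]
contact_force: [0.5, 0.0, 0.2]
finger_gap: 0.663
```

```bash
python3 look.py w8 60; python3 rect.py r5|grep ring; python3 - <<'E'
from geo import *;from fit import o
s=state();x=o.x.copy();x[3]=60
t=sl(x,[(35,23.5-.9,0),(35,7.25-.9,0)]);print(s["finger_gap"],(t-s["eef_pos"])/10,x[2]+np.pi/2-yaw(s))
E
```

```text
[536.51194113 -60.4363751  138.16998028] 0.32922973089852325 [547.11413582 173.20441225  -1.81934567  60.        ]
ring -5.0 -1.625 w 3.375
ring -4.875 -1.25 w 3.625
ring -4.5 -0.875 w 3.625
0.7662081626346188 [[-2.31316761  1.00410732 -7.42634716]
 [-3.88823185  1.40385429 -7.42634716]] -0.5777743555712809
```

View pics/w8.png

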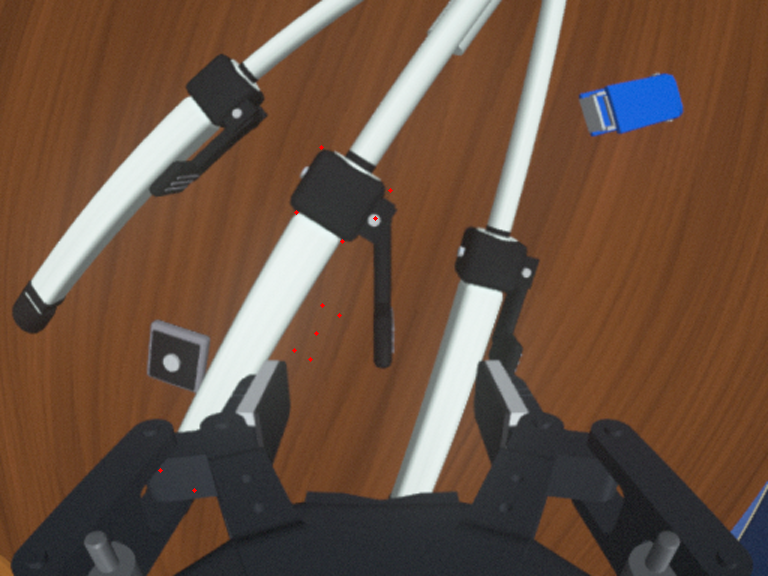

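Emit:
send_rows(motion=[-0.5,0.2,0,0,0,-0.12,0,-1,0.4,0,0,0,-0.24,0,-1.5,0.7,0,0,0,-0.36,0,-2.1,0.9,0,0,0,-0.48,0,-2.3,1.0,0,0,0,-0.578,0,-2.3,1.0,0,0,0,-0.578,0,-2.3,1.0,0,0,0,-0.578,0])

```text
time_s: 10.7
eef_pos: [514.0, -50.4, 138.2]
orientation: [0.001, 0.789, 0.615, 0.001]
contact_force: [-1.2, 0.3, -0.5]
finger_gap: 0.999
```

```bash
python3 look.py w9 60; python3 rect.py r6|grep ring; python3 - <<'E'
from geo import *;from fit import o
s=state();x=o.x.copy();x[3]=60
t=sl(x,[(35,23.5-.9,0),(35,7.25-.9,0)]);print(s["finger_gap"],(t-s["eef_pos"])/10,x[2]+np.pi/2-yaw(s))
E
```

```text
[514.07557049 -50.63231142 138.25169847] -0.24744777079253596 [547.11413582 173.20441225  -1.81934567  60.        ]
ring -5.0 -1.75 w 3.25
ring -4.875 -1.125 w 3.75
ring -4.375 -1.0 w 3.375
1.0006396164002538 [[-0.01998306  0.01827256 -7.42765571]
 [-1.5950473   0.41801953 -7.42765571]] 0.00019390791607526436
```

View pics/w9.png

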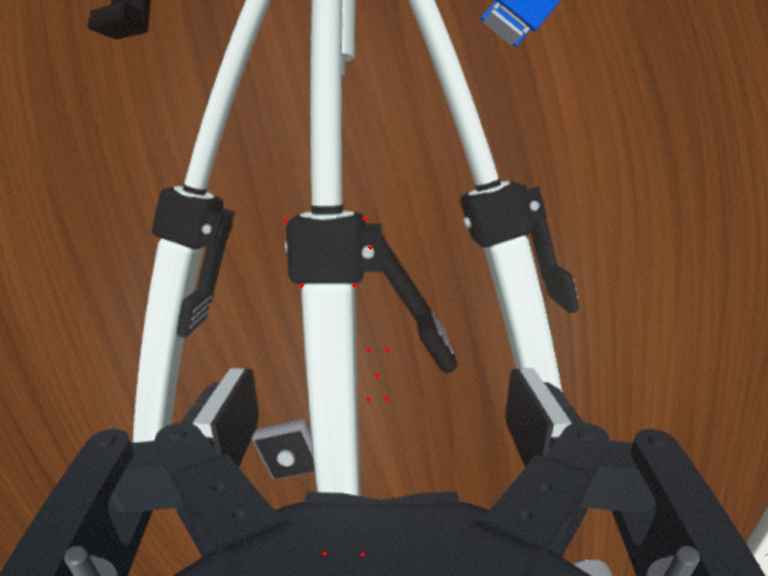

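Emit:
send_rows(motion=[0,0,-1.5,0,0,0,0,0,0,-3,0,0,0,0,0,0,-4.5,0,0,0,0,0,0,-6,0,0,0,0,0,0,-7.3,0,0,0,0,0,0,-8,0,0,0,0,0,0,-8,0,0,0,0,0,0,-8,0,0,0,0])

```text
time_s: 11.9
eef_pos: [514.2, -50.8, 58.5]
orientation: [0.001, 0.789, 0.614, 0.001]
contact_force: [-0.2, 0.4, 0.1]
finger_gap: 0.999
```

```bash
python3 look.py w10 60; python3 rect.py r7|grep ring; python3 - <<'E'
from geo import *;from fit import o
s=state();x=o.x.copy();x[3]=60
t=sl(x,[(35,23.5-.9,0),(35,7.25-.9,0)]);print(s["finger_gap"],(t-s["eef_pos"])/10,x[2]+np.pi/2-yaw(s),s["contact_force"])
E
```

```text
[514.38372136 -50.71527162  58.8846922 ] -0.24860825600259914 [547.11413582 173.20441225  -1.81934567  60.        ]
ring -5.0 -1.5 w 3.5
ring -5.0 -1.0 w 4.0
ring -4.5 -0.875 w 3.625
1.0008015125775946 [[-0.03476232  0.01462585  0.54490115]
 [-1.60982656  0.41437282  0.54490115]] 9.14178656830078e-07 [ 0.11563598 -0.71154307  0.64033136]
```

View pics/w10.png

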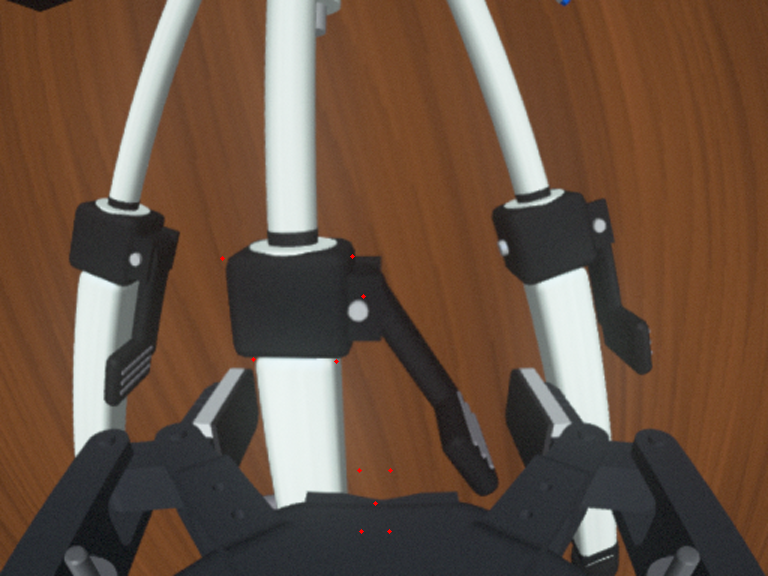

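Emit:
send_rows(motion=[0,0,0,0,0,0,25,0,0,0,0,0,0,45,0,0,0,0,0,0,45,-0.19,0.05,0,0,0,0,57,-0.39,0.1,0,0,0,0,69,-0.58,0.15,0,0,0,0,81,-0.78,0.2,0,0,0,0,93,-0.78,0.2,0,0,0,0,93])

```text
time_s: 13.1
eef_pos: [504.8, -48.4, 58.5]
orientation: [0.0, 0.789, 0.614, 0.0]
contact_force: [-3.7, 0.4, 5.3]
finger_gap: 0.632
```

```bash
python3 look.py w11 60; python3 rect.py r8|grep ring; python3 - <<'E'
from geo import *;from fit import o
s=state();x=o.x.copy();x[3]=60
t=sl(x,[(35,23.5-.9,0),(35,7.25-.9,0)]);print(s["finger_gap"]*85,(t-s["eef_pos"])/10,x[2]+np.pi/2-yaw(s),s["contact_force"])
E
```

```text
[504.81885211 -48.36667369  58.52065436] -0.248604889038647 [547.11413582 173.20441225  -1.81934567  60.        ]
ring -5.0 -1.5 w 3.5
ring -5.0 -1.0 w 4.0
ring -4.5 -0.875 w 3.625
54.10399691161147 [[ 0.88457943 -0.20990805  0.54998963]
 [-0.69048481  0.18983892  0.54998963]] 6.767996359841044e-05 [-4.97866749 -0.02831349  5.69006803]
```

View pics/w11.png

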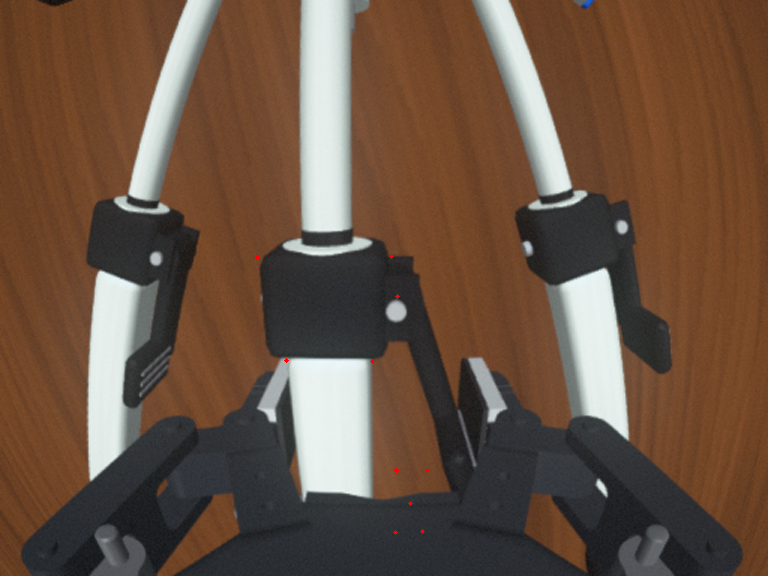

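Emit:
send_rows(motion=[-0.19,0.05,0,0,0,0,105,-0.38,0.1,0,0,0,0,117,-0.56,0.15,0,0,0,0,129,-0.7,0.18,0,0,0,0,139,-0.7,0.18,0,0,0,0,145,-0.7,0.18,0,0,0,0,165,-0.7,0.18,0,0,0,0,255,-0.7,0.18,0,0,0,0,255])

```text
time_s: 14.3
eef_pos: [496.5, -46.2, 58.9]
orientation: [-0.001, 0.79, 0.613, -0.0]
contact_force: [-6.4, 1.6, 8.5]
finger_gap: 0.42
```

```bash
python3 look.py w12 60; python3 rect.py r9|grep ring; python3 - <<'E'
from geo import *;from fit import o
s=state();x=o.x.copy();x[3]=60
t=sl(x,[(35,23.5-.9,0),(35,7.25-.9,0)]);print(s["finger_gap"]*85,(t-s["eef_pos"])/10,x[2]+np.pi/2-yaw(s),s["contact_force"])
E
```

```text
[496.45158696 -46.17733718  58.89159366] -0.2522079233573257 [547.11413582 173.20441225  -1.81934567  60.        ]
ring -5.125 -1.5 w 3.625
ring -5.0 -1.375 w 3.625
ring -4.5 -1.0 w 3.5
35.92129962645342 [[ 1.71979984 -0.4308994   0.5083855 ]
 [ 0.1447356  -0.03115243  0.5083855 ]] 0.003641856392253451 [-6.94567617  2.38805995  9.95085432]
```

View pics/w12.png

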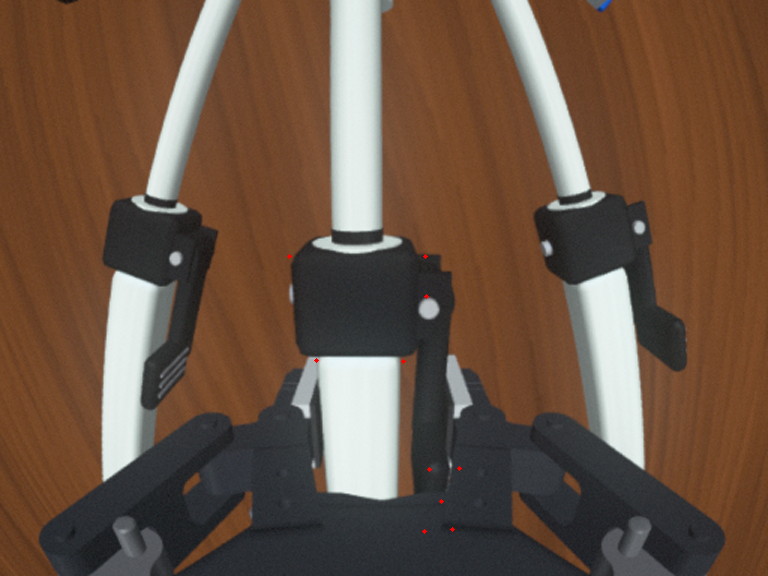

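Emit:
send_rows(motion=[0,0,0,0,0,0,255,0,0,0,0,0,0,255,0,0,0,0,0,0,255])

```text
time_s: 15.0
eef_pos: [496.4, -46.1, 59.0]
orientation: [-0.001, 0.791, 0.612, -0.0]
contact_force: [-4.4, 1.1, 3.7]
finger_gap: 0.421
```

Emit:
send_rows(motion=[0,0,0,0,0,0,255,0,0,0,0,0,0,255,0,0,0,0,0,0,255])

```text
time_s: 15.3
eef_pos: [496.4, -46.0, 59.0]
orientation: [-0.002, 0.791, 0.612, -0.0]
contact_force: [-3.3, 1.2, 5.4]
finger_gap: 0.424
```

```bash
python3 look.py w13 60; python3 rect.py r10|grep ring; python3 - <<'E'
from geo import *
for n,(a,b,cc,d) in {"top":(170,320,155,355),"scene":(125,245,155,355)}.items():
    c=capture(n);cv2.imwrite(f"pics/{n}_end.png",cv2.resize(c["frame"][a:b,cc:d],None,fx=4,fy=4,interpolation=cv2.INTER_CUBIC))
s=state();print(s["finger_gap"]*85,s["contact_force"],s["eef_pos"],s["ft_torque"])
E
```

```text
[496.45456308 -46.02408379  59.00610789] -0.2540481423615253 [547.11413582 173.20441225  -1.81934567  60.        ]
ring -5.0 -1.5 w 3.5
ring -5.0 -1.5 w 3.5
ring -4.5 -0.875 w 3.625
36.01514623795926 [-3.96183255  1.19017825  5.8793214 ] [496.42652473 -46.02816659  59.00101152] [ 0.28359568  0.45714985 -0.34733398]
```

View pics/top_end.png

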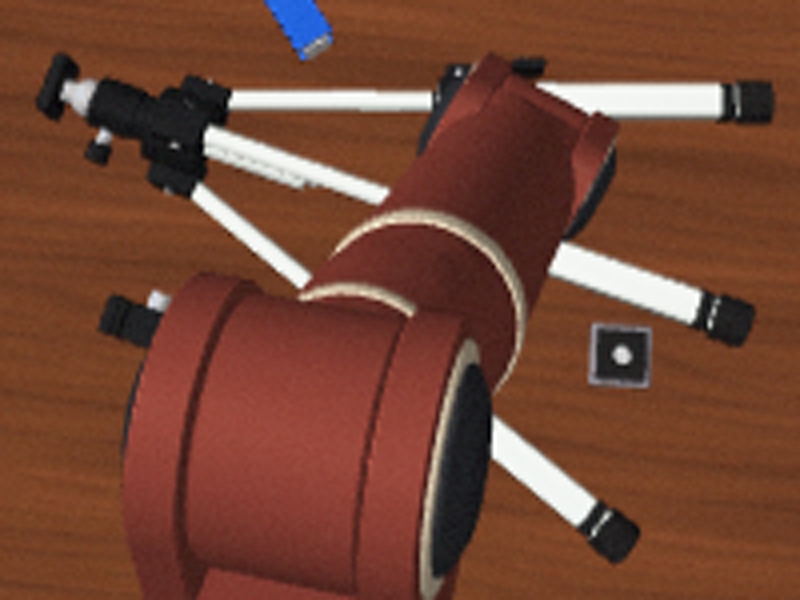

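View pics/scene_end.png

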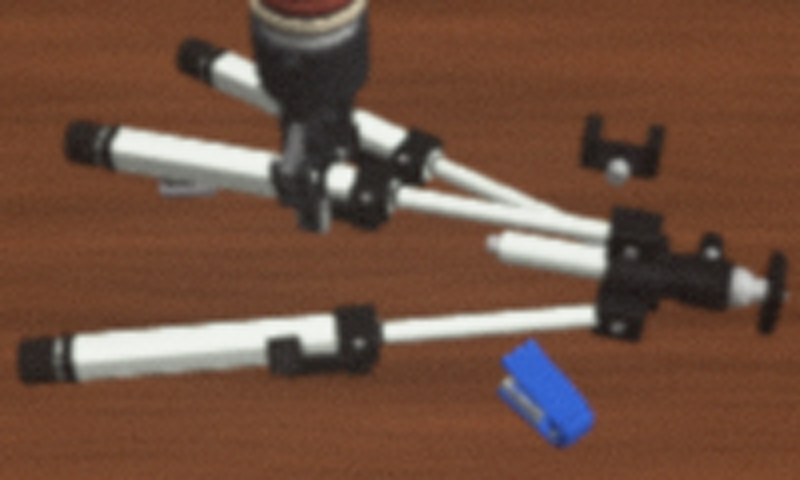

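View pics/w13.png

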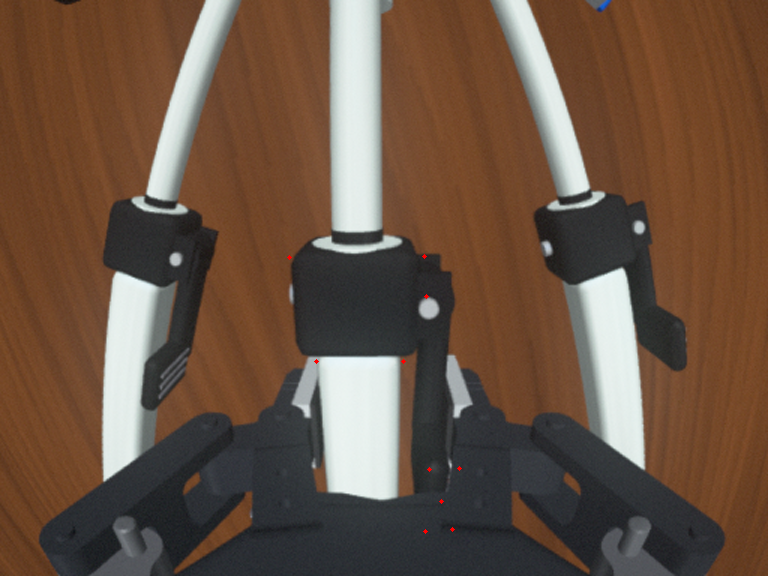

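```bash
python3 -c "
from cell import *
print(sign_off());s=state();print(s['time_s'],s['contact_force'],s['finger_gap'])"
```

```text
the job is handed in; nothing more can be done
None
the job is handed in; nothing more can be done
```

The uppermost leg is drawn out to the mark and its lever is squeezed closed. The gripper still holds the tube and lever together. I handed the job in at about 15.5 s.

How I did it:
- **Opening:** I gripped the lever's thumb tab and swung it about its pin to about 0.58 rad, so the tripod was not pushed sideways.
- **Drawing out:** I pulled the section out by the open lever until the engraved ring showed.
- **Closing:** I re-gripped across tube and lever, moving the hand as the fingers closed so that neither side dragged the tripod.

Last checks before hand-in:
- **Mark:** the ring shows 3.5 mm wide, against 3.4 to 3.6 mm on the two lower legs. It read 4.0 mm just before the squeeze, so the collar edge may have shifted by up to about 0.5 mm.
- **Lever:** the wrist picture shows it lying along the tube. The jaw gap reads 36 mm where 38.5 mm is expected. I put most of that down to the gap reading low (the 8 mm tab read about 6 mm), but I did not measure the lever angle directly.
- **Tripod and desk:** the overhead and scene pictures show the hub, both lower legs, staple remover, phone clamp and spare plate where they started; I did not re-check the vase and bottle, which the arm stayed well clear of. The wrist picture allows a shift of about 1 mm in the upper collar.
- **Force:** the hand was still pressing on the leg with about 4 N sideways and 6 N vertically, below the 8 N that would slide the tripod.

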